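# Set the glue timer for the glue that was used

### The job

The clamped frame has just been glued with the glue whose bottle is still standing beside it on the gluing board. Wind the timer's key clockwise (it takes several part turns) until its black pointer rests on the mark of that bottle's colour, and put that bottle back upright in the empty compartment of the crate, setting it down rather than dropping it. Keep all the bottles upright, and leave the clamped frame, the screwdriver, the wooden offcut and the bottles already in the crate where they are.

Things in the scene. Friction and masses are not known exactly. Their poses are not given: they have to be found in the camera images.
- bottle_red: Glue bottle, 54 mm diameter and 150 mm tall with its cap, about 0.2 kg: straight white round body up to 115 mm (a red band at 30 to 80 mm), short shoulder, red cap 36 mm across at 124 to 150 mm. Origin at the centre of its underside, z up. Its colour's mark on the timer is at key value 2.0. At the start it stands either in the crate or on the gluing board.
- bottle_yellow: Glue bottle, 54 mm diameter and 150 mm tall with its cap, about 0.2 kg: straight white round body up to 115 mm (a yellow band at 30 to 80 mm), short shoulder, yellow cap 36 mm across at 124 to 150 mm. Origin at the centre of its underside, z up. Its colour's mark on the timer is at key value 3.2. At the start it stands either in the crate or on the gluing board.
- bottle_blue: Glue bottle, 54 mm diameter and 150 mm tall with its cap, about 0.2 kg: straight white round body up to 115 mm (a blue band at 30 to 80 mm), short shoulder, blue cap 36 mm across at 124 to 150 mm. Origin at the centre of its underside, z up. Its colour's mark on the timer is at key value 4.4. At the start it stands either in the crate or on the gluing board.
- crate: Fixed plywood crate, 92 by 266 by 50 mm (x, y, z), walls 5 mm, open on top, with three compartments in a row along its y axis. Two hold bottles, the third is empty but for a cork pad 3 mm thick on its floor. Origin at the centre of its underside.
- slot0 (a point): Centre of the floor of the -y end compartment (82 by 82 mm inside, walls 50 mm high, floor 5 mm above the table).
- slot1 (a point): Centre of the floor of the middle compartment (82 by 82 mm inside, walls 50 mm high, floor 5 mm above the table).
- slot2 (a point): Centre of the floor of the +y end compartment (82 by 82 mm inside, walls 50 mm high, floor 5 mm above the table).
- board: Fixed grey gluing board, 400 by 160 by 5 mm, lying flat; the clamped frame and the bottle in use stand on it. Origin at the centre of its underside, x along its length.
- timer: Fixed wind-up timer: green housing 130 by 130 by 45 mm with a round white dial on top (top at 48 mm), a coloured mark about 18 mm square for each glue, centred 50 mm from the middle. Origin at the centre of its underside. Seen from above, clockwise from its +x axis: long grey zero tick at 0 rad, red mark at 2.0 rad, yellow at 3.2 rad, blue at 4.4 rad.
- key (a joint): Turning of the brass key in rad, growing clockwise seen from above; 0 to 5.2 (stops). The value is the angle of the black pointer clockwise from the timer's +x axis. It works against a light spring (under 0.2 N m in all) and stays where it is left.
- key_grip (a point): Centre of the key's flat upright wing, on the turning axis 78 mm above the table. The wing is 46 mm long, 9 mm thick and 26 mm tall (63 to 89 mm above the table); its long direction is this point's x axis, which is the pointer's direction.
- frame: The glued wooden frame, 150 by 122 by 30 mm, with an orange-handled bar clamp across it (about 165 mm over the jaws plus handle, 42 mm high), loose, 0.8 kg. Origin at the centre of its underside.
- screwdriver: Yellow-handled screwdriver, 200 mm long, lying loose on the table along its x axis, origin at its middle. Bystander.
- offcut: Loose wooden offcut, 50 by 160 by 30 mm, lying flat. Bystander.
Mind the look-alikes: they are no part of the job. There is more than one size of the timer; the job needs the smallest.

How it is judged (in metres and radians):
At the end, for the whole second after the job is handed in: The timer's pointer is at rest within 0.22 rad of the mark of the colour of the bottle that stood on the gluing board; all three bottles stand upright (tilt under 0.12 rad) and still on the floor of a crate compartment, within 25 mm of its centre (((distance of bottle_red from where it was at the start of the episode above 0.08 m and value of joint key between 1.78 and 2.22 rad) or (distance of bottle_yellow from where it was at the start of the episode above 0.08 m and value of joint key between 2.98 and 3.42 rad) or (distance of bottle_blue from where it was at the start of the episode above 0.08 m and value of joint key between 4.18 and 4.62 rad)) and (horizontal distance between bottle_red and slot0 below 0.025 m or horizontal distance between bottle_red and slot1 below 0.025 m or horizontal distance between bottle_red and slot2 below 0.025 m) and z of each of bottle_red, bottle_yellow, bottle_blue in the frame of crate below 0.014 m and angle between each of bottle_red, bottle_yellow, bottle_blue's own z axis and vertical below 0.12 rad and linear speed of each of bottle_red, bottle_yellow, bottle_blue below 0.02 m/s and (horizontal distance between bottle_yellow and slot0 below 0.025 m or horizontal distance between bottle_yellow and slot1 below 0.025 m or horizontal distance between bottle_yellow and slot2 below 0.025 m) and (horizontal distance between bottle_blue and slot0 below 0.025 m or horizontal distance between bottle_blue and slot1 below 0.025 m or horizontal distance between bottle_blue and slot2 below 0.025 m) and velocity of joint key between -0.05 and 0.05 rad/s); the robot touches nothing.
It fails at once if a bottle that began in the crate was shifted more than 30 mm (distance of each of bottle_red, bottle_yellow from where it was at the start of the episode above 0.03 m or distance of each of bottle_red, bottle_blue from where it was at the start of the episode above 0.03 m or distance of each of bottle_yellow, bottle_blue from where it was at the start of the episode above 0.03 m).
It fails at once if a bottle was tipped more than 0.6 rad (angle between any of bottle_red, bottle_yellow, bottle_blue's own z axis and vertical above 0.6 rad).
It fails at once if a bottle was let go more than 40 mm above the table ((height (world z) of bottle_red above 0.04 m and contact force between the fingers and bottle_red below 0.05 N) or (height (world z) of bottle_yellow above 0.04 m and contact force between the fingers and bottle_yellow below 0.05 N) or (height (world z) of bottle_blue above 0.04 m and contact force between the fingers and bottle_blue below 0.05 N)).
It fails at once if the clamped frame, the screwdriver or the offcut was shifted more than 20 mm (distance of any of frame, screwdriver, offcut from where it was at the start of the episode above 0.02 m).
It also fails if it takes over 72 s, if anything falls off the work surface, if the arm or the gripper's body presses on something with over 40 N, if the wrist force passes 120 N, or if a joint passes its speed limit or range.

### The arm

A 7-joint arm with a two-finger parallel gripper is mounted at the origin on the work surface. World frame = base frame: x ahead of the robot, y to its left, z up, the work surface at z = 0. Lengths are in m, angles in degrees, forces in N, time in s.
With the tool pointing down it reaches from about 0.425 to 0.875 m from the base axis. Payload 4.7 kg.
Tool frame: the origin (TCP) lies on the centre line of the jaws, within the pads' length; the fingertips stand 17 mm ahead of it and the grasp point (between the pads) lies 2 mm behind it; z points along the fingers, y is the line along which they close (so a half turn about z gives the same grasp; the last joint's range is limited). The gripper opens to 87 mm and grips with 3 to 60 N. Pads are 19 mm wide; open, the fingers measure 117 mm over their backs; the gripper's body (75 mm by 190 mm) begins 51 mm behind the grasp point.
Start: joints at [0.808, 18.392, -4.016, 83.108, 1.295, 78.541, -3.26], TCP at [0.65, -0, 0.24] pointing down, gripper open.
Joint ranges: [-163.93, 163.93], [-17.29, 119.83], [-79.2, 71.16], [3.27, 140.29], [-89.18, 269.18], [5.43, 117.66], [-154.24, 154.24]. Speed limits (degrees/s): [147.25, 147.25, 180, 180, 180, 180, 180].

### API

Orientations are given as [roll, pitch, yaw] about the fixed x, y, z axes, in that order (R = Rz(yaw) Ry(pitch) Rx(roll)).
In Python, from cell import env, read_camera gives the robot as it stands.
- The arm moves only by the shell command python3 -m jog 'ROWS' [FORCE]. ROWS is JSON, a list of rows, each a list of 5 numbers: the opening, from 0 (shut) to 1 (fully open), then the shift along the tool's x, y, z each as a share of 0.02 m, from -1 to 1, then the turn about the tool's z as a share of 45 degrees, from -1 to 1. In form: [[gripper, x, y, z, yaw], ...]. A call has 1 to 12 rows; each row shifts and turns the commanded pose from where the row before left it, along the tool's axes as they then stand; what a row does not reach is not made up. A row lasts 1/12 s, in which the tool goes at most 41.7 mm and 7.16 degrees, less where a joint would pass 70% of its speed; a pose out of reach is approached as far as the arm can. A call with a number of a shift or a turn outside -1 to 1 is refused whole. A call with a gripper value outside its range is refused whole. The fingers move at their own pace and stop on an object; FORCE is the grip in N (left out, the last holds). Time passes only in rows, so rows that do not move let the fingers close. It gives the time, the measured TCP pose, the force, the opening and the grip force at its end, in the units of the state.
- env.get_obs(): the state, without advancing time (a new reading comes with each control period).
- read_camera(name): name is "scene" or "side" or "wrist"; returns a dict with "color" (400x640x3 uint8, red, green, blue), "range_z" (400x640 float32, m along the optical axis (not along the pixel's ray), 0 where there is no reading), "mtx" (3x3 intrinsics, pixels), "world_from_camera" (4x4, takes a point from camera to world coordinates); the wrist camera has in their place "T_tool_cam" (4x4, takes a point from camera to tool coordinates, whose origin is the TCP and whose axes are the flange's). Camera axes: x right, y down, z forward; pixel columns grow to the right and rows downward; lengths in m; the calibration is good to about 2 mm. A picture is of the moment at which its call begins: read the wrist's pose just before it.
- env.sign_off(): hands the job in; it is judged then, once.
The state is a dict: "time_s": time; "qpos": joint angles; "joint_velocities": joint speeds; "effort": joint torques, N m; "tool_pos": TCP position; "tool_rot": TCP orientation; "force": force on the tool from outside, world axes, zero at the start; "wrist_torque": the same for the moment, N m; "grip_width": finger opening in m; "grasp_force": force on a finger pad.
Only numpy, scipy, OpenCV 4.12 (cv2) and the standard library are available. Lean on these libraries where they do the work, as an engineer would, in place of code of your own. Each camera call takes 0.05 s, during which the arm holds its last target. There are 200 camera calls.

## Working session

There is one attempt and no reset: what is moved stays moved. The work goes in short steps, Python scripts to look and compute and a shell command to move; the robot and the scene stay as the last step left them, time stands still between calls to the robot, and variables do not carry over. Pictures are saved under pics/ and viewed, at most 10 in all, crops included, and the job is handed in when it is done.

```bash
mkdir -p pics; ls
python3 - <<'E'
from cell import env, read_camera
import cv2,pickle,numpy as np
s=env.get_obs();print(s)
d={}
for n in("scene","side"):
    c=read_camera(n);d[n]=c
    cv2.imwrite(f"pics/{n}0.png",c["color"][:,:,::-1]);print(n,c["mtx"],c["world_from_camera"])
pickle.dump(d,open("d0.pkl","wb"))
E
```

```text
pics
{'time_s': 0.0, 'qpos': array([ 0.80674918, 18.44106216, -4.01538784, 83.17440821,  1.29516453,
       78.54223778, -3.26001701]), 'joint_velocities': array([ 0.00925194,  0.06421087, -0.01250403,  0.03177773,  0.04154596,
        0.0436706 , -0.02764799]), 'effort': array([-2.58547143e-04, -4.91284704e+01, -4.03903294e-01, -3.12526345e+01,
       -6.40594075e-02,  4.37659642e-02,  1.61017233e-04]), 'tool_pos': array([ 6.49472627e-01, -3.96698507e-05,  2.38443111e-01]), 'tool_rot': array([-1.79887546e+02,  5.99803828e-03,  9.00028751e+01]), 'force': array([-0.09516039, -0.23684994,  0.04871481]), 'wrist_torque': array([ 0.04010368, -0.02215351,  0.00675829]), 'grasp_force': 0.0, 'grip_width': 0.08710449975709184}
scene [[372.79305995   0.         316.47316036]
 [  0.         372.79305995 192.99835123]
 [  0.           0.           1.        ]] [[-0.30259715  0.65722958 -0.69027838  1.22753212]
 [ 0.9531165   0.2101585  -0.2177208   0.2361391 ]
 [ 0.00197532 -0.72379741 -0.69000971  0.79911229]
 [ 0.          0.          0.          1.        ]]
side [[395.26764947   0.         317.29945186]
 [  0.         395.26764947 200.42356337]
 [  0.           0.           1.        ]] [[-0.87622043 -0.24607539  0.41434848  0.00845214]
 [-0.48172071  0.42311329 -0.76741143  0.92935518]
 [ 0.01352471 -0.87202182 -0.48928012  0.66406408]
 [ 0.          0.          0.          1.        ]]
```

View pics/scene0.png

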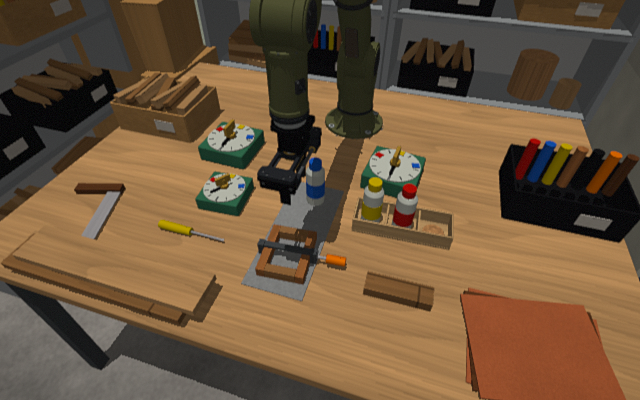

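View pics/side0.png

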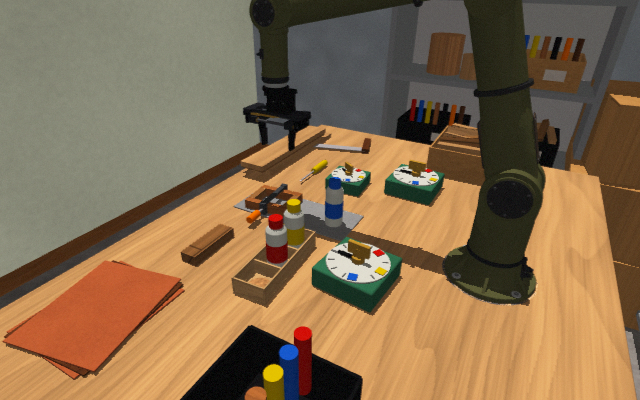

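The blue bottle stands on the board (scene 316,180) and the empty compartment is the +y end one (scene 432,228). Of the three timers, the one at scene (225,190) looks smallest. Next I measure.

```bash
cat > h.py <<'E'
import numpy as np,cv2
def cloud(c,W=None):
    W=c["world_from_camera"] if W is None else W
    z=c["range_z"];v,u=np.indices(z.shape);K=c["mtx"]
    p=np.stack([(u-K[0,2])/K[0,0]*z,(v-K[1,2])/K[1,1]*z,z],-1)
    return p@W[:3,:3].T+W[:3,3]
def mask(c,lo,hi):
    return cv2.inRange(cv2.cvtColor(c["color"],cv2.COLOR_RGB2HSV),lo,hi)
E
python3 - <<'E'
from h import *;import pickle
d=pickle.load(open("d0.pkl","rb"))
R=dict(green=((65,80,30),(90,255,255)),white=((0,0,150),(179,50,255)),blue=((105,140,60),(125,255,255)),red=((0,180,90),(4,255,255)),yellow=((24,150,90),(32,255,255)))
for n,c in d.items():
    P=cloud(c)
    for k,(lo,hi) in R.items():
        N,L,S,C=cv2.connectedComponentsWithStats(mask(c,lo,hi))
        for i in range(1,N):
            if S[i,4]<15: continue
            q=P[(L==i)&(c["range_z"]>0)]
            if len(q)<8: continue
            m=np.median(q,0)
            if not(.2<m[0]<1.05 and abs(m[1])<.6): continue
            print(n,k,C[i].round(),S[i,4],"med",m.round(3),"lo",np.percentile(q,2,0).round(3),"hi",np.percentile(q,98,0).round(3))
    # crate/wood
    if n=="scene":
        for (u,v) in [(356,233),(448,243),(452,218),(360,203),(432,230),(365,290),(430,300),(345,262),(290,255)]: print(u,v,P[v,u].round(3))
E
```

```text
scene green [222. 124.] 15 med [ 0.246 -0.428  0.058] lo [ 0.234 -0.435  0.056] hi [ 0.261 -0.415  0.061]
scene green [233. 152.] 993 med [ 0.39  -0.307  0.039] lo [ 0.246 -0.435  0.008] hi [ 0.397 -0.275  0.06 ]
scene green [379. 149.] 33 med [0.222 0.133 0.058] lo [0.209 0.121 0.055] hi [0.247 0.154 0.061]
scene green [401. 182.] 370 med [0.372 0.22  0.05 ] lo [0.227 0.178 0.007] hi [0.377 0.281 0.061]
scene green [366. 176.] 167 med [0.363 0.12  0.056] lo [0.318 0.109 0.011] hi [0.368 0.144 0.061]
scene green [215. 174.] 20 med [ 0.486 -0.328  0.046] lo [ 0.477 -0.334  0.044] hi [ 0.5   -0.316  0.048]
scene green [226. 201.] 741 med [ 0.592 -0.228  0.033] lo [ 0.476 -0.326  0.007] hi [ 0.601 -0.204  0.048]
scene white [239. 139.] 370 med [ 0.326 -0.327  0.062] lo [ 0.245 -0.368  0.059] hi [ 0.386 -0.286  0.065]
scene white [216. 139.] 216 med [ 0.337 -0.4    0.062] lo [ 0.297 -0.434  0.059] hi [ 0.384 -0.37   0.065]
scene white [382. 163.] 423 med [0.301 0.161 0.062] lo [0.221 0.122 0.059] hi [0.361 0.184 0.065]
scene white [405. 168.] 474 med [0.308 0.229 0.062] lo [0.23  0.198 0
[... 4715 characters left out ...]
0.084]
side red [378. 252.] 42 med [0.256 0.144 0.063] lo [0.245 0.131 0.061] hi [0.267 0.156 0.064]
side red [303. 356.] 726 med [0.223 0.571 0.16 ] lo [0.216 0.551 0.066] hi [0.24  0.576 0.191]
side yellow [319. 166.] 84 med [ 0.682 -0.33   0.02 ] lo [ 0.674 -0.38   0.007] hi [ 0.694 -0.292  0.026]
side yellow [433. 179.] 16 med [ 0.245 -0.352  0.062] lo [ 0.235 -0.36   0.06 ] hi [ 0.254 -0.344  0.063]
side yellow [293. 205.] 149 med [0.486 0.176 0.152] lo [0.473 0.155 0.133] hi [0.504 0.186 0.157]
side yellow [295. 236.] 216 med [0.475 0.189 0.061] lo [0.463 0.166 0.038] hi [0.496 0.196 0.083]
side yellow [380. 271.] 62 med [0.225 0.209 0.063] lo [0.213 0.197 0.061] hi [0.236 0.219 0.065]
```

```bash
python3 -m jog '[[1,-1,-0.5,0,0],[1,-1,-0.5,0,0],[1,-1,-0.5,0,0],[1,-1,-0.5,0,0],[1,-1,-0.5,0,0],[1,-1,-0.5,0,0],[1,-1,-0.5,0,0],[1,-1,-0.5,0,0],[1,-1,-0.5,0,0],[1,-1,-0.5,0,0],[1,-1,-0.5,0,0],[1,-1,-0.5,0,0]]'
python3 -m jog '[[1,-1,0,0,0],[1,-0.3,0,0,0],[1,0,0,0,0],[1,0,0,0,0],[1,0,0,0,0]]'
cat >> h.py <<'E'
from scipy.spatial.transform import Rotation as Ro
def wrist():
    from cell import env, read_camera
    s=env.get_obs();c=read_camera("wrist")
    T=np.eye(4);T[:3,:3]=Ro.from_euler("xyz",s["tool_rot"],degrees=True).as_matrix();T[:3,3]=s["tool_pos"]
    return s,c,T@c["T_tool_cam"]
E
python3 - <<'E'
from h import *
import pickle
s,c,W=wrist()
pickle.dump((s,c,W),open("w1.pkl","wb"))
print(s["tool_pos"],s["tool_rot"],s["qpos"],W.round(3),c["mtx"])
cv2.imwrite("pics/w1.png",c["color"][:,:,::-1])
E
```

```text
time_s: 1.1
tool_pos: [0.5292, -0.2409, 0.2391]
tool_rot: [-180.0, -0.0, 90.0]
force: [-0.0, -0.5, 0.2]
grip_width: 0.087
grasp_force: 0.0
time_s: 1.52
tool_pos: [0.5307, -0.264, 0.2393]
tool_rot: [-180.0, -0.1, 90.1]
force: [-0.2, 0.4, 0.2]
grip_width: 0.0871
grasp_force: 0.0
[ 0.53069365 -0.26397021  0.23927866] [-1.79990739e+02 -7.21902349e-02  9.01395826e+01] [19.24429548 11.35467888  5.3936244  91.92017259 -1.15251813 76.8152569
 24.93619226] [[ 1.     0.001  0.     0.53 ]
 [ 0.001 -0.953 -0.303 -0.18 ]
 [-0.     0.303 -0.953  0.385]
 [ 0.     0.     0.     1.   ]] [[283.43970359   0.         320.46038685]
 [  0.         283.43970359 193.16916098]
 [  0.           0.           1.        ]]
```

View pics/w1.png

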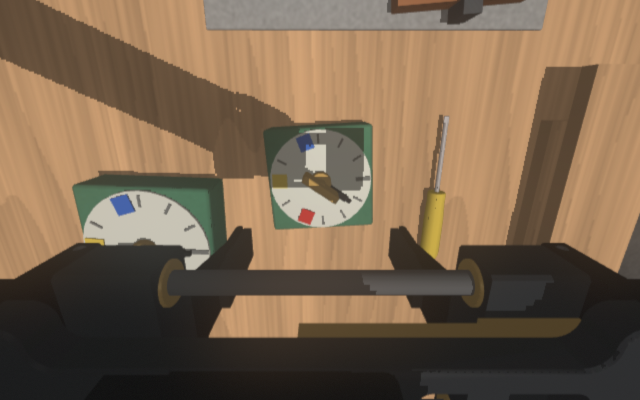

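The wrist view shows the small timer with its dial centred near (321,178). Its blue mark is at (305,143), red at (306,216), yellow at (279,181), and the pointer tip is near (350,199), roughly 0.6 rad.

```bash
cat >> h.py <<'E'
def ray(c,W,uv,z):
    u,v=np.asarray(uv,float).T;K=c["mtx"]
    d=np.stack([(u-K[0,2])/K[0,0],(v-K[1,2])/K[1,1],np.ones_like(u)],-1)@W[:3,:3].T
    return W[:3,3]+d*((z-W[2,3])/d[:,2])[:,None]
def key(ctr,c,W,show=False):
    """wing direction from depth points at the wing's top; black pointer points on the dial"""
    P=cloud(c,W);r=np.linalg.norm(P[...,:2]-ctr,axis=-1)
    w=(r<.035)&(P[...,2]>.08)&(P[...,2]<.1)
    q=P[w][:,:2];m=q.mean(0);e=np.linalg.eigh(np.cov((q-m).T))[1][:,1]
    b=(r<.06)&(r>.027)&(c["color"].max(-1)<45)&(P[...,2]<.08)
    pb=P[b][:,:2].mean(0)-ctr if b.any() else None
    return m,np.degrees(np.arctan2(-e[1],e[0]))%180,len(q),(None if pb is None else np.degrees(np.arctan2(-pb[1],pb[0]))%360),b.sum()
E
python3 - <<'E'
from h import *;import pickle
s,c,W=pickle.load(open("w1.pkl","rb"))
R=dict(blue=((105,120,40),(125,255,255)),red=((0,180,90),(5,255,255)),yellow=((20,150,70),(32,255,255)))
A=dict(red=2.,yellow=3.2,blue=4.4);cs=[]
for k,(lo,hi) in R.items():
    m=mask(c,lo,hi);m[:,:265]=0;m[:,340:]=0;m[:125]=0;m[225:]=0
    N,L,S,C=cv2.connectedComponentsWithStats(m);i=1+S[1:,4].argmax()
    p=ray(c,W,[C[i]],.0485)[0];print(k,C[i],S[i,4],p)
    cs.append(p[:2]-.05*np.array([np.cos(A[k]),-np.sin(A[k])]))
print(cs)
ctr=np.mean(cs,0)
print(ctr,key(ctr,c,W))
print(ray(c,W,[[350,199],[320,178]],.05))
d=pickle.load(open("d0.pkl","rb"));print(key(ctr,d["scene"],d["scene"]["world_from_camera"]))
E
```

```text
blue [308.76666667 146.1       ] 30 [ 0.51670108 -0.22822298  0.0485    ]Traceback (most recent call last):
  File "<stdin>", line 7, in <module>
ValueError: attempt to get argmax of an empty sequence
```

Run:
```python
from h import *;import pickle
s,c,W=pickle.load(open("w1.pkl","rb"))
hsv=cv2.cvtColor(c["color"],cv2.COLOR_RGB2HSV)
print(hsv[216,306],hsv[181,279],hsv[143,305],hsv[150,312])
A=dict(red=2.,yellow=3.2,blue=4.4);cs=[]
for k,(u,v) in dict(red=(306,216),yellow=(279,181),blue=(305,143)).items():
    h0=int(hsv[v,u,0]);dh=np.abs((hsv[...,0].astype(int)-h0+90)%180-90)
    m=((dh<8)&(hsv[...,1]>110)).astype(np.uint8);yy,xx=np.indices(m.shape);m[np.hypot(xx-u,yy-v)>14]=0
    N,L,S,C=cv2.connectedComponentsWithStats(m);i=1+S[1:,4].argmax()
    p=ray(c,W,[C[i]],.0485)[0];print(k,C[i],S[i],p)
    cs.append(p[:2]-.05*np.array([np.cos(A[k]),-np.sin(A[k])]))
print(cs)
ctr=np.mean(cs,0)
print(ctr,key(ctr,c,W))
d=pickle.load(open("d0.pkl","rb"));print(key(ctr,d["scene"],d["scene"]["world_from_camera"]))
```

```text
[  2 171 185] [ 22 136 111] [114  94  92] [ 24  26 210]
red [305.92814371 215.97005988] [298 209  17  15 167] [ 0.51208611 -0.3172919   0.0485    ]
yellow [279.37278107 180.47337278] [272 175  15  12 169] [ 0.48012009 -0.27037072  0.0485    ]
blue [308.38888889 146.08333333] [305 144   9   6  36] [ 0.51625414 -0.22820396  0.0485    ]
[array([ 0.53289345, -0.27182703]), array([ 0.53003483, -0.27328943]), array([ 0.53162078, -0.27578407])]
[ 0.53151636 -0.27363351] (array([ 0.53030971, -0.2694463 ]), np.float64(34.50684740211889), 389, None, np.int64(0))
(array([ 0.53505217, -0.27055743]), np.float64(35.615165220687516), 65, np.float64(27.26651088718531), np.int64(10))
```

```bash
python3 -m jog '[[1,-0.3,0.05,0,0],[1,0,0,0.5,-0.15],[1,0,0,0.5,-0.15],[1,0,0,0.5,-0.15],[1,0,0,0.5,-0.15],[1,0,0,0.5,-0.15],[1,0,0,0.5,-0.15],[1,0,0,0.5,-0.15],[1,0,0,0.5,-0.15],[1,0,0,0.5,-0.02],[1,0,0,0,0],[1,0,0,0,0]]'
python3 - <<'E'
from h import *
s,c,W=wrist()
print(s["tool_pos"],s["tool_rot"],s["qpos"].round(1));print(key(np.array([.532,-.271]),c,W))
E
```

```text
time_s: 2.57
tool_pos: [0.5308, -0.2717, 0.149]
tool_rot: [-180.0, -0.1, 144.8]
force: [-0.5, 0.6, -0.5]
grip_width: 0.0868
grasp_force: 0.0
[ 0.53083783 -0.27170446  0.14904576] [-1.79990815e+02 -6.60313212e-02  1.44765920e+02] [24.6 15.3  0.  97.6 -0.  67.1 79.3]
(array([ 0.52830487, -0.26927045]), np.float64(34.80844311249626), 638, None, np.int64(0))
```

```bash
python3 -m jog '[[1,0,0,1,0],[1,0,0,1,0],[1,0,0,1,0],[1,0,0,0.4,0],[1,0,0,0,0],[0,0,0,0,0],[0,0,0,0,0],[0,0,0,0,0],[0,0,0,0,0],[0,0,0,0,0],[0,0,0,0,0],[0,0,0,0,0]]' 45
python3 -m jog '[[0,0,0,0,0],[0,0,0,0,0],[0,0,0,0,0],[0,0,0,0,0.05],[0,0,0,0,0.1],[0,0,0,0,0.1]]'
```

```text
time_s: 3.62
tool_pos: [0.5311, -0.2721, 0.0819]
tool_rot: [180.0, 0.0, 144.9]
force: [-1.0, -0.4, -0.1]
grip_width: 0.0484
grasp_force: 0.0
time_s: 4.12
tool_pos: [0.5312, -0.2717, 0.0815]
tool_rot: [180.0, -0.0, 133.5]
force: [0.6, 0.3, 0.6]
grip_width: 0.0106
grasp_force: 43.9
```

```bash
R='x'; python3 -m jog '[[0,0,0,0,0.14],[0,0,0,0,0.14],[0,0,0,0,0.14],[0,0,0,0,0.14],[0,0,0,0,0.14],[0,0,0,0,0.14],[0,0,0,0,0.14],[0,0,0,0,0.14],[0,0,0,0,0.14],[0,0,0,0,0.14],[0,0,0,0,0.14],[0,0,0,0,0]]'
python3 - <<'E'
from h import *
s,c,W=wrist()
print(s["tool_rot"],s["qpos"].round(1),s["wrist_torque"],s["grip_width"]);cv2.imwrite("pics/w2.png",c["color"][:,:,::-1])
E
```

```text
time_s: 5.12
tool_pos: [0.5299, -0.272, 0.0815]
tool_rot: [-179.9, 0.0, 64.2]
force: [-3.8, 0.6, 2.5]
grip_width: 0.011
grasp_force: 44.1
[-1.79876503e+02  4.05406528e-02  6.41894097e+01] [ 14.3  19.2  12.2 101.6  -4.6  59.8   2.3] [0.06318439 0.90704689 0.03754118] 0.01098270388963503
```

View pics/w2.png

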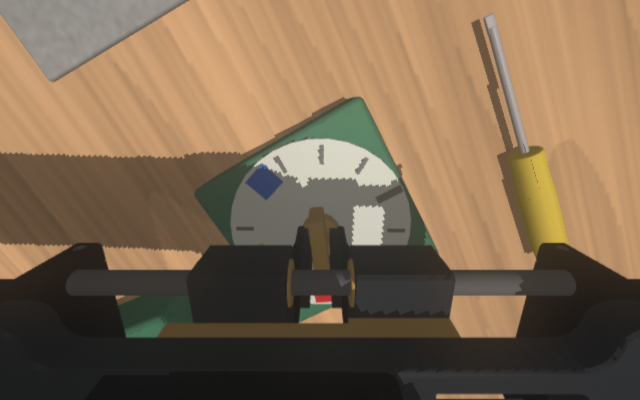

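The wing has turned with the gripper, and the hidden pointer lies by the red mark (322,298), as expected. I'll keep winding.

```bash
python3 -m jog '[[0,0,0,0,0.14],[0,0,0,0,0.14],[0,0,0,0,0.14],[0,0,0,0,0.14],[0,0,0,0,0.14],[0,0,0,0,0.14],[0,0,0,0,0.14],[0,0,0,0,0.14],[0,0,0,0,0.14],[0,0,0,0,0.14],[0,0,0,0,0.14],[0,0,0,0,0]]'
python3 - <<'E'
from cell import env
s=env.get_obs();print(s["qpos"].round(1),s["wrist_torque"])
E
```

```text
time_s: 6.17
tool_pos: [0.5293, -0.2709, 0.0815]
tool_rot: [-179.9, 0.2, -5.0]
force: [-7.3, 3.2, 6.4]
grip_width: 0.0106
grasp_force: 44.2
[  5.2  19.9  23.1 102.   -8.9  60.1 -63.4] [ 0.78374637  1.5236955  -0.01524523]
```

```bash
python3 -m jog '[[0,0,0,0,0.14],[0,0,0,0,0.14],[0,0,0,0,0.14],[0,0,0,0,0.14],[0,0,0,0,0.14],[0,0,0,0,0.14],[0,0,0,0,0.14],[0,0,0,0,0.14],[0,0,0,0,0.14],[0,0,0,0,0.14],[0,0,0,0,0.08],[0,0,0,0,0]]'
python3 - <<'E'
from cell import env
s=env.get_obs();print(s["qpos"].round(1),s["wrist_torque"])
E
```

```text
time_s: 7.17
tool_pos: [0.53, -0.2699, 0.0815]
tool_rot: [179.9, 0.3, -71.4]
force: [-5.4, 4.5, 6.3]
grip_width: 0.0107
grasp_force: 44.2
[  -4.2   21.6   34.6  102.3  -14.    60.7 -125.9] [1.17429757 1.20656231 0.08879772]
```

Now I release, rise and look.

```bash
python3 -m jog '[[1,0,0,0,0],[1,0,0,0,0],[1,0,0,0,0],[1,0,0,0,0],[1,0,0,0,0],[1,0,0,0,0],[1,0,0,-1,0],[1,0,0,-1,0],[1,0,0,-1,0],[1,0,0,-1,0],[1,0,0,-1,0],[1,0,0,-1,0]]'
python3 -m jog '[[1,0,0,-1,0],[1,0,0,-1,0],[1,0,0,0,0.06],[1,0,0,0,0]]'
python3 - <<'E'
from h import *
import pickle
s,c,W=wrist();pickle.dump((s,c,W),open("w3.pkl","wb"))
print(s["tool_rot"],s["tool_pos"],s["qpos"].round(1),key(np.array([.532,-.271]),c,W));cv2.imwrite("pics/w3.png",c["color"][:,:,::-1])
E
```

```text
time_s: 8.17
tool_pos: [0.531, -0.2722, 0.2026]
tool_rot: [-180.0, -0.0, -71.5]
force: [-0.3, -0.2, -0.4]
grip_width: 0.0818
grasp_force: 0.0
time_s: 8.5
tool_pos: [0.5317, -0.2726, 0.2431]
tool_rot: [-179.9, -0.1, -74.3]
force: [-0.7, -0.2, -1.1]
grip_width: 0.0868
grasp_force: 0.0
[-1.79850721e+02 -9.91876610e-02 -7.43163631e+01] [ 0.53169455 -0.27263495  0.24310719] [  -7.1   13.2   37.4   92.1   -8.2   77.3 -133. ] (array([ 0.53077002, -0.27170098]), np.float64(64.31561113591324), 341, None, np.int64(0))
```

View pics/w3.png

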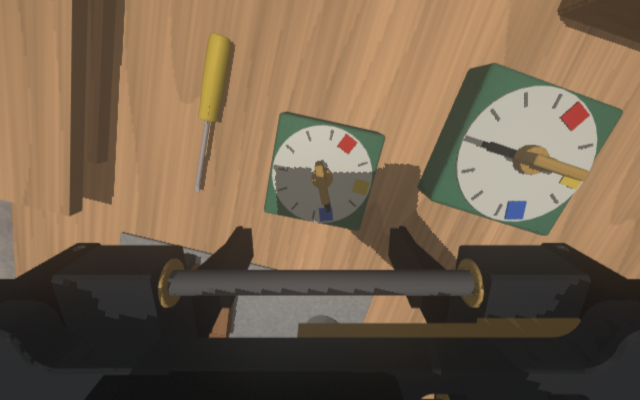

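The pointer overlaps the blue mark at (325,214). I'll check it in an enlarged crop.

Run:
```python
from h import *;import pickle
s,c,W=pickle.load(open("w3.pkl","rb"))
cv2.imwrite("pics/w3c.png",cv2.resize(c["color"][105:235,260:390,::-1],(585,585),interpolation=cv2.INTER_NEAREST))
ctr=np.array([.5315,-.2712])
P=ray(c,W,[[u,v] for v in range(400) for u in range(640)],.05).reshape(400,640,3)
r=P[...,:2]-ctr;rr=np.hypot(*r.transpose(2,0,1));cw=np.degrees(np.arctan2(-r[...,1],r[...,0]))%360
hsv=cv2.cvtColor(c["color"],cv2.COLOR_RGB2HSV)
for n,m in dict(blue=(abs(hsv[...,0].astype(int)-114)<10)&(hsv[...,1]>90),red=(hsv[...,0]<8)&(hsv[...,1]>150),black=c["color"].max(-1)<48,yel=(abs(hsv[...,0].astype(int)-23)<6)&(hsv[...,1]>110)).items():
    m=m&(rr<.064)&(rr>.03);a=cw[m];print(n,m.sum(),np.median(a),a.min(),a.max(),np.median(rr[m]))
```

```text
blue 35 246.359043733165 240.6608083837259 255.76280519232046 0.05212747979244125
red 172 112.6947511317166 102.89249956008753 122.51478477964133 0.050043535678737705
  return _methods._mean(a, axis=axis, dtype=dtype,
  ret = ret.dtype.type(ret / rcount)
Traceback (most recent call last):
ValueError: zero-size array to reduction operation minimum which has no identity
```

View pics/w3c.png

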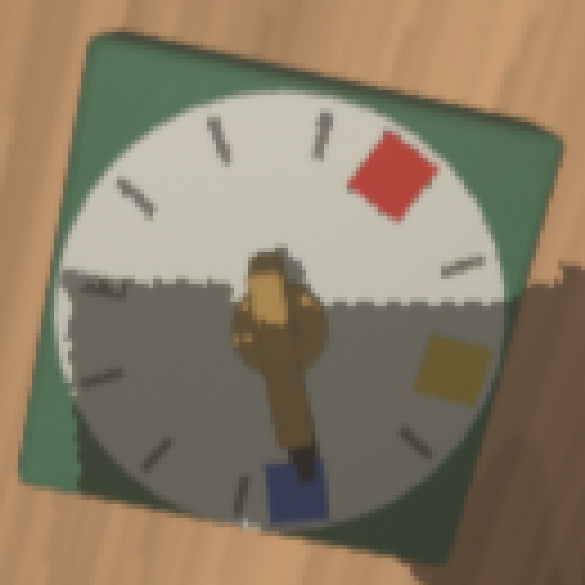

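The pointer is on the blue mark, about 4–6° short of its centre and inside the 12.6° tolerance. Next I turn the wrist back and fetch the bottle.

```bash
python3 -m jog '[[1,0,0,0,-0.15],[1,0,0,0,-0.15],[1,0,0,0,-0.15],[1,0,0,0,-0.15],[1,0,0,0,-0.15],[1,0,0,0,-0.15],[1,0,0,0,-0.15],[1,0,0,0,-0.15],[1,0,0,0,-0.15],[1,0,0,0,-0.15],[1,0,0,0,-0.15],[1,0,0,0,-0.15]]'
python3 -m jog '[[1,0,0,0,-0.15],[1,0,0,0,-0.15],[1,0,0,0,-0.15],[1,0,0,0,-0.15],[1,0,0,0,-0.15],[1,0,0,0,-0.15],[1,0,0,0,-0.15],[1,0,0,0,-0.15],[1,0,0,0,-0.15],[1,0,0,0,-0.15],[1,0,0,0,-0.15],[1,0,0,0,-0.15]]'
python3 -m jog '[[1,1,0,0,-0.05],[1,1,0,0,0],[1,1,0,0,0],[1,1,0,0,0],[1,1,-0.5,0,0],[1,1,-0.5,0,0],[1,1,-0.5,0,0],[1,1,-0.5,0,0],[1,1,-0.5,0,0],[1,1,-0.5,0,0],[1,0,0,0,0],[1,0,0,0,0]]'
python3 - <<'E'
from h import *
import pickle
s,c,W=wrist();pickle.dump((s,c,W),open("w4.pkl","wb"))
print(s["tool_rot"],s["tool_pos"],s["qpos"].round(1));cv2.imwrite("pics/w4.png",c["color"][:,:,::-1])
P=cloud(c,W);m=(c["range_z"]>0)&(P[...,2]>.148)&(P[...,2]<.163)&(np.hypot(P[...,0]-.462,P[...,1]+.006)<.05)
q=P[m];print(m.sum(),q.mean(0),q.min(0),q.max(0))
for n in("scene","side"):
    d=pickle.load(open("d0.pkl","rb"))[n];P=cloud(d)
    for cx,cy in((.462,-.006),(.49,.166),(.49,.253)):
        m=(P[...,2]>.152)&(P[...,2]<.163)&(np.hypot(P[...,0]-cx,P[...,1]-cy)<.04);q=P[m];print(n,m.sum(),(q.min(0)+q.max(0))/2,q.mean(0))
        m=(P[...,2]>.045)&(P[...,2]<.056)&(abs(P[...,0]-.49)<.1)&(abs(P[...,1]-.25)<.2)
    q=P[m];print("crate rim",np.percentile(q[:,:2],[1,50,99],0))
E
```

```text
time_s: 9.55
tool_pos: [0.5305, -0.2717, 0.2403]
tool_rot: [-180.0, 0.1, 7.2]
force: [-0.1, -0.3, 0.4]
grip_width: 0.0872
grasp_force: 0.0
time_s: 10.55
tool_pos: [0.5305, -0.2718, 0.2402]
tool_rot: [-179.9, -0.0, 88.2]
force: [0.2, 0.8, 0.1]
grip_width: 0.087
grasp_force: 0.0
time_s: 11.55
tool_pos: [0.4712, -0.0705, 0.241]
tool_rot: [-180.0, 0.0, 90.2]
force: [0.1, 0.5, -0.5]
grip_width: 0.0873
grasp_force: 0.0
[-1.79965885e+02  4.61153205e-05  9.02018483e+01] [ 0.47120204 -0.07053888  0.24103423] [ -4.8  -3.1   9.8 107.    0.5  76.1   5. ]
1536 [ 0.45860661 -0.00890629  0.15553585] [ 0.44079905 -0.02734622  0.14831757] [0.47617883 0.00833122 0.15789605]
scene 94 [ 0.46089631 -0.0103357   0.15557017] [ 0.46228921 -0.00978977  0.15544678]
scene 109 [0.49404541 0.16477989 0.15555307] [0.49627575 0.16429369 0.15559132]
scene 117 [0.49176834 0.25242903 0.15511125] [0.49311882 0.25238298 0.15550615]
crate rim [[0.44103923 0.12031221]
 [0.51799893 0.26166895]
 [0.54304759 0.3859954 ]]
side 55 [ 0.45721086 -0.00620111  0.15452816] [ 0.45668736 -0.00543965  0.15404295]
side 81 [0.49147036 0.16869257 0.15471487] [0.49028195 0.16934537 0.15446965]
side 91 [0.48714288 0.25567732 0.15429353] [0.4871098  0.25639155 0.15445518]
crate rim [[0.4366035  0.12388405]
 [0.46785369 0.28262032]
 [0.53191152 0.3904895 ]]
```

View pics/w4.png

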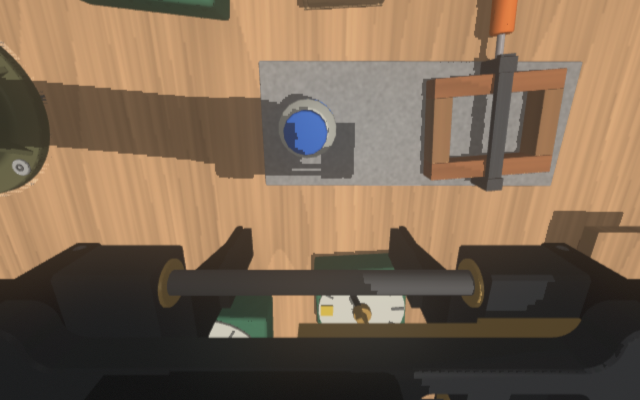

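The bottle cap at (306,133) puts the bottle at (0.459, -0.008), clear of the frame. Slot 2 is at about (0.489, 0.342).

```bash
python3 -m jog '[[1,1,-0.3,0,0],[1,1,-0.3,0,0],[1,1,0,0,0],[1,0.12,0,0,0],[1,0,0,0,0],[1,0,0,1,0],[1,0,0,1,0],[1,0,0,1,0],[1,0,0,0,0],[1,0,0,0,0]]'
python3 - <<'E'
from h import *
s,c,W=wrist()
P=cloud(c,W);m=(c["range_z"]>0)&(P[...,2]>.148)&(P[...,2]<.163)&(np.hypot(P[...,0]-.459,P[...,1]+.008)<.04)
q=P[m];print(s["tool_pos"],s["qpos"].round(1),m.sum(),q.mean(0),(q.max(0)+q.min(0))/2)
E
```

```text
time_s: 12.43
tool_pos: [0.4593, -0.0113, 0.1808]
tool_rot: [-179.9, 0.0, 89.9]
force: [0.6, 0.3, 0.6]
grip_width: 0.0872
grasp_force: 0.0
[ 0.45930411 -0.01126557  0.18082476] [ -7.9  -2.6   5.9 113.6   0.3  69.1  -2.3] 2156 [ 0.4583368  -0.00739003  0.15514449] [ 0.45830461 -0.00899142  0.15272254]
```

```bash
python3 -m jog '[[1,0.15,0,0,0],[1,0,0,1,0],[1,0,0,1,0],[1,0,0,1,0],[1,0,0,0.5,0],[1,0,0,0,0],[0,0,0,0,0],[0,0,0,0,0],[0,0,0,0,0],[0,0,0,0,0],[0,0,0,0,0],[0,0,0,0,0]]' 20
python3 -m jog '[[0,0,0,0,0],[0,0,0,0,0],[0,0,0,0,0],[0,0,0,0,0]]'
```

```text
time_s: 13.48
tool_pos: [0.46, -0.0066, 0.112]
tool_rot: [180.0, -0.0, 90.0]
force: [-1.1, 0.4, 0.3]
grip_width: 0.0549
grasp_force: 0.4
time_s: 13.82
tool_pos: [0.4599, -0.0066, 0.1119]
tool_rot: [180.0, 0.0, 90.0]
force: [-1.1, -0.1, 5.0]
grip_width: 0.0537
grasp_force: 20.0
```

```bash
python3 -m jog '[[0,0,0,0,0],[0,0,0,-0.3,0],[0,0,0,-0.7,0],[0,0,0,-1,0],[0,0,0,-1,0],[0,0,0,-1,0],[0,0,0,-1,0],[0,0,0,-1,0],[0,0,0,-1,0],[0,0,0,-1,0],[0,0,0,-1,0],[0,0,0,-0.5,0]]' 30
python3 -m jog '[[0,0.3,0,0,0],[0,0.7,0.1,0,0],[0,1,0.1,0,0],[0,1,0.1,0,0],[0,1,0.1,0,0],[0,1,0.1,0,0],[0,1,0.1,0,0],[0,1,0.1,0,0],[0,1,0.1,0,0],[0,1,0.1,0,0],[0,1,0.1,0,0],[0,1,0.1,0,0]]'
python3 -m jog '[[0,1,0.1,0,0],[0,1,0.1,0,0],[0,1,0.1,0,0],[0,1,0.1,0,0],[0,1,0,0,0],[0,0.7,0,0,0],[0,0.5,0,0,0],[0,0.2,0,0,0],[0,0,0,0,0],[0,0,0,0,0]]'
python3 - <<'E'
from h import *
from cell import read_camera
s,c,W=wrist();print(s["qpos"].round(1))
print(s["tool_pos"])
P=cloud(c,W);m=(c["range_z"]>0)&(P[...,2]>.045)&(P[...,2]<.058)&(abs(P[...,0]-.489)<.09)&(P[...,1]>.1)&(P[...,1]<.45)
q=P[m];print(m.sum(),np.percentile(q[:,:2],[1,99],0))
cv2.imwrite("pics/w5.png",c["color"][:,:,::-1])
E
```

```text
time_s: 14.82
tool_pos: [0.4605, -0.0066, 0.3037]
tool_rot: [179.8, -0.0, 90.0]
force: [0.6, 0.2, -1.9]
grip_width: 0.0533
grasp_force: 30.0
time_s: 15.82
tool_pos: [0.4809, 0.2146, 0.2995]
tool_rot: [-179.8, 0.1, 90.0]
force: [-0.0, -0.2, -1.5]
grip_width: 0.053
grasp_force: 30.0
time_s: 16.65
tool_pos: [0.49, 0.3404, 0.3013]
tool_rot: [-180.0, 0.1, 90.0]
force: [-0.0, -0.2, -1.0]
grip_width: 0.0529
grasp_force: 30.0
[-27.2  11.1 -11.9  85.3   2.3  83.9 -39.2]
[0.48999287 0.34040973 0.30125999]
717 [[0.4382843  0.29207706]
 [0.53305513 0.38753643]]
```

View pics/w5.png

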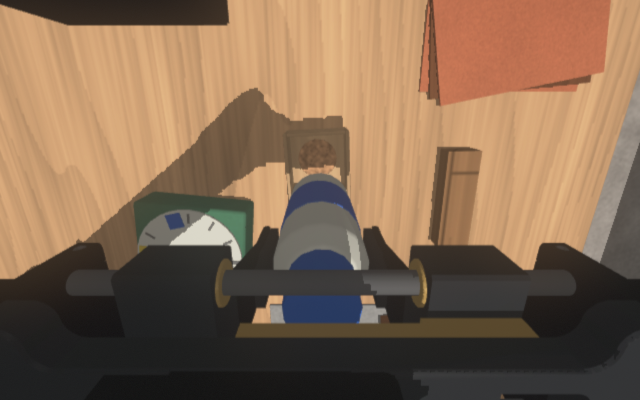

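The bottle hangs over the empty compartment (cork pad at 318,152). Lowering it.

```bash
python3 -m jog '[[0,0.05,-0.15,0,0],[0,0,0,0.7,0],[0,0,0,1,0],[0,0,0,1,0],[0,0,0,1,0],[0,0,0,1,0],[0,0,0,1,0],[0,0,0,1,0],[0,0,0,1,0],[0,0,0,0.7,0],[0,0,0,0,0],[0,0,0,0,0]]'
python3 -m jog '[[0,0,0,0.2,0],[0,0,0,0.1,0],[0,0,0,0.1,0],[0,0,0,0,0],[0,0,0,0,0]]'
```

```text
time_s: 17.7
tool_pos: [0.4866, 0.3415, 0.1333]
tool_rot: [-179.9, 0.1, 89.9]
force: [0.8, 0.1, -0.9]
grip_width: 0.0533
grasp_force: 30.0
time_s: 18.12
tool_pos: [0.4869, 0.3424, 0.1259]
tool_rot: [180.0, -0.0, 90.0]
force: [-1.3, -0.0, -1.7]
grip_width: 0.053
grasp_force: 30.0
```

```bash
python3 -m jog '[[0,0,0,0.15,0],[0,0,0,0.1,0],[0,0,0,0.1,0],[0,0,0,0.08,0],[0,0,0,0,0],[0,0,0,0,0]]'
python3 -m jog '[[0,0,0,0.08,0],[0,0,0,0.05,0],[0,0,0,0,0]]'
```

```text
time_s: 18.62
tool_pos: [0.4867, 0.3423, 0.1167]
tool_rot: [-180.0, 0.0, 90.0]
force: [0.6, -0.9, -1.9]
grip_width: 0.0535
grasp_force: 30.0
time_s: 18.87
tool_pos: [0.487, 0.3427, 0.115]
tool_rot: [180.0, -0.0, 90.0]
force: [-1.0, -0.3, 2.0]
grip_width: 0.0532
grasp_force: 30.0
```

```bash
python3 -m jog '[[0,0,0,0.04,0],[0,0,0,0,0],[0,0,0,0,0],[0.8,0,0,0,0],[0.8,0,0,0,0],[0.85,0,0,0,0],[0.85,0,0,0,0],[0.85,0,0,0,0],[0.85,0,0,0,0],[0.85,0,0,0,0]]'
python3 -m jog '[[0.85,0,0,-0.3,0],[0.85,0,0,-1,0],[0.85,0,0,-1,0],[0.85,0,0,-1,0],[0.85,0,0,-1,0],[0.85,0,0,-1,0],[0.85,0,0,-1,0],[0.85,0,0,-1,0],[0.85,0,0,0,0],[0.85,0,0,0,0],[0.85,0,0,0,0]]'
python3 - <<'E'
from h import *
from cell import read_camera
import pickle
d0=pickle.load(open("d0.pkl","rb"))
for n in("scene","side"):
    c=read_camera(n);P=cloud(c);cv2.imwrite(f"pics/{n}9.png",c["color"][:,:,::-1])
    for cx,cy in((.49,.166),(.49,.253),(.488,.341)):
        m=(P[...,2]>.15)&(P[...,2]<.166)&(np.hypot(P[...,0]-cx,P[...,1]-cy)<.04);q=P[m];print(n,m.sum(),(q.min(0)+q.max(0))/2,q.mean(0))
    for nm,x in(("before",d0[n]),("after",c)): print(nm,key(np.array([.5315,-.2712]),x,x["world_from_camera"]))
E
```

```text
time_s: 19.7
tool_pos: [0.4868, 0.3423, 0.1134]
tool_rot: [-180.0, 0.0, 90.0]
force: [-0.4, 0.6, -0.5]
grip_width: 0.0738
grasp_force: 0.0
time_s: 20.62
tool_pos: [0.4865, 0.3421, 0.259]
tool_rot: [-180.0, 0.0, 90.0]
force: [-0.4, 0.1, -1.6]
grip_width: 0.074
grasp_force: 0.0
scene 115 [0.49418891 0.16472417 0.15448062] [0.49670172 0.16488505 0.15544397]
scene 122 [0.49214003 0.2527096  0.15422555] [0.49391973 0.25273207 0.1554496 ]
scene 147 [0.48729541 0.33764975 0.1562024 ] [0.49078601 0.33777936 0.15756472]
before (array([ 0.53505217, -0.27055743]), np.float64(35.615165220687516), 65, np.float64(30.807043253770992), np.int64(11))
after (array([ 0.53412783, -0.26975963]), np.float64(63.232391353905484), 71, np.float64(249.49283367839496), np.int64(8))
side 92 [0.49052569 0.16767217 0.15362325] [0.48937065 0.17008355 0.1539752 ]
side 107 [0.48733264 0.25602162 0.15379141] [0.48625079 0.2576365  0.15412609]
side 151 [0.48309216 0.34263365 0.15558408] [0.48164491 0.34491836 0.15663494]
before (array([ 0.52656964, -0.26497653]), np.float64(33.771178716967256), 30, np.float64(31.060679648611433), np.int64(2))
after (array([ 0.52552983, -0.26239682]), np.float64(65.72854993596292), 19, np.float64(242.6852299889258), np.int64(4))
```

View pics/scene9.png

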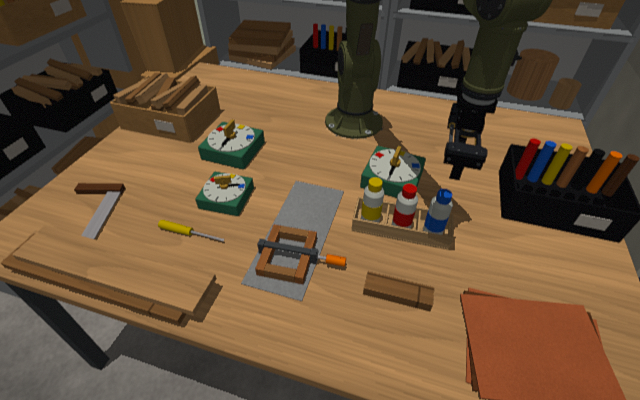

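The blue bottle stands in the crate's third compartment (440,212). The other two bottles, the frame, the screwdriver and the offcut are where they were.

```bash
python3 -c "
from cell import env
print(env.sign_off())"
```

```text
the job is handed in; nothing more can be done
None
```

I handed the job in, and hand-in returned no verdict: the small timer's pointer rests on the blue mark (key about 4.3 rad against 4.4, within tolerance), and the blue bottle was set down upright in the empty +y compartment with nothing else visibly moved.

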